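Take the battery out of a handheld data terminal and put it on charge

TASK

Squeeze the two sprung latches on the sides of the battery together, lift the battery straight out of the data terminal without pulling the terminal up out of its nest, and set the battery into the empty bay of the charger. The cup in the bay has a few millimetres of play in the charger, so feel for it. Press the battery fully home against the spring contacts so that both latches spring back out and catch, then let go. Squeeze and press gently, as with any plastic device, and leave the other things on the bench where they are.

Things in the scene. Friction and masses are not known exactly. Their poses are not given: they have to be found in the camera images.
- battery: Battery pack, dark plastic block 74 (x) x 48 (y) x 30 mm, about 160 g, blank white label on top. Origin: centre of its underside. Starts snapped into the well in the terminal's back: lower 12 mm inside, upper 18 mm proud. A locating tongue (14 mm wide, 4 mm long, 2 to 7 mm above the underside) sticks out of its +x end. Over the two latch pads (+y and -y sides, 5 mm proud each) it measures 58 mm.
- latch_left (a joint): Sprung latch in the battery's +y side, pad and hook in one: inward travel in m, 0 = sprung out (caught), 0.0046 = fully in. It takes 4 N to start, 7 N at 0.0025, where the hook comes clear of the ledge in a well, and 10 N to go fully in. More than 30 N would break it.
- latch_right (a joint): The same latch in the battery's -y side; it moves inward, towards +y.
- latch_left_pad (a point): Middle of the outer face of the +y latch's ribbed finger pad. The pad is 22 mm (along x) x 14 mm high, from 15 to 29 mm above the battery's underside; this point is at 22 mm. The terminal's back, and the charger's rim, lie 12 mm above the underside of a seated battery, so a fingertip can reach down to about 14 mm.
- latch_right_pad (a point): The same point of the -y latch's finger pad.
- terminal: Handheld data terminal, grey plastic, 160 (x) x 80 (y) x 26 mm, 0.32 kg, loose and face down in the nest; a dark scan head 7 mm high stands on its back at the +x end, from 60 mm beyond the battery's middle. Origin: centre of its underside (the screen), x towards the scan head, z up.
- terminal_well (a point): Centre of the floor of the terminal's battery well (76.4 x 50.4 mm, 12 mm deep), axes as the terminal's; the seated battery's origin is here. The battery's hooks catch under a ledge in each long wall, with about 1.5 mm of play upwards: pulled without squeezing both latches, the terminal comes up with the battery.
- nest: Service nest fixed to the bench: black base 190 x 112 x 8 mm with aluminium rims 22 mm high that hold the terminal with about 2 mm of play all round. Origin: centre of its underside. The terminal starts with its origin 8 mm above this one.
- charger: Two-bay battery charger fixed to the bench, grey box 222 (x) x 112 (y) mm, from x = -62 to +160 mm, rim 30 mm high, cups 34 mm. Origin: on the bench, under the nominal middle of the empty bay; the other bay, 106 mm away towards +x, already holds a pack like this one. Pressing on it with more than 35 N would damage it.
- charger_bay (a point): Nominal centre of the empty bay's floor, 22 mm above the bench, axes as the charger's. The bay is a cup, not itself measured: it sits up to 5 mm off this point in x and in y, parallel, and yields only to 15 N sideways. Cup opening 76.4 x 50.4 mm (1.2 mm clearance per side), 12 mm deep, 1 mm sloped mouth, keyway at +x, ledges from 7.5 mm above the floor.
- charger_contacts (a joint): The four spring contacts in the bay floor: downward travel in m, 0 = standing 5 mm above the floor, 0.005 = flush with it. Together they push a battery up with 2.6 N at first touch and 6 N when it is on the floor. The battery goes in with its axes parallel to those of the charger, latches held in, down to the floor; let out there, its hooks catch under the ledges and it rises about 1.5 mm.
- screwdriver: Bystander: screwdriver 170 mm long with a dark handle. Origin: about its middle, on the bench.
- box_knife: Bystander: box knife, 153 mm long, red plastic handle. Origin: about its middle, on the bench.
- mouse: Bystander: dark computer mouse 104 x 60 x 34 mm. Origin: centre of its underside.
- tape_roll: Bystander: roll of paper tape, 104 mm across, 48 mm high. Origin: centre of its underside.
- gun_scanner: Bystander: pistol-grip barcode scanner lying on its side, about 110 x 170 x 62 mm. Origin: under its head.
- second_terminal: Bystander: another data terminal, face up, 160 x 80 x 26 mm. Origin: centre of its underside.
- screw_dish: Bystander: small steel dish 80 mm across, 22 mm high. Origin: centre of its underside.
Things that resemble listed ones, but are neither listed nor needed, are in the scene too. Leave any red or yellow look-alike of the battery alone.

How it is judged (in metres and radians):
On the way, in this order (a step that is already met when the one before it is completed fails the run):
1. both latches squeezed in clear of the ledges while the battery is still seated in the terminal (value of joint each of latch_left, latch_right above 0.0024 m and z of battery in the frame of terminal_well below 0.004 m and horizontal distance between battery and terminal_well below 0.005 m), for 0.1 s.
2. the battery lifted clear of the terminal's well, the terminal still in its nest (z of battery in the frame of terminal_well above 0.03 m and z of terminal in the frame of nest below 0.0105 m and x of terminal in the frame of nest between -0.005 and 0.005 m and y of terminal in the frame of nest between -0.005 and 0.005 m), for 0.1 s.
At the end, for the whole second after the job is handed in: Battery fully down in the empty bay (underside within 2.6 mm of its floor, at most 7.5 mm off the nominal centre each way, in line, level), both latches sprung out to within 1 mm, at rest; the terminal still in its nest (at most 2.5 mm up, 5 mm off its middle) (z of battery in the frame of charger_bay between -0.002 and 0.0026 m and x of battery in the frame of charger_bay between -0.0075 and 0.0075 m and y of battery in the frame of charger_bay between -0.0075 and 0.0075 m and angle between the x axis of battery and the x axis of charger, either way round below 0.08 rad and angle between the z axis of battery and the z axis of charger, either way round below 0.05 rad and value of joint each of latch_left, latch_right below 0.001 m and z of terminal in the frame of nest below 0.0105 m and x of terminal in the frame of nest between -0.005 and 0.005 m and y of terminal in the frame of nest between -0.005 and 0.005 m and linear speed of battery below 0.02 m/s); the robot touches nothing.
It fails at once if the terminal is lifted out of its nest (more than 10 mm) (z of terminal in the frame of nest above 0.018 m).
It fails at once if the battery's latches are squeezed too hard (more than 30 N per side) (contact force between the fingers and battery above 60 N).
It fails at once if the battery is pressed on the charger with more than 35 N (contact force between battery and charger above 35 N).
It fails at once if a bystander is moved by more than 25 mm (distance of any of screwdriver, box_knife, mouse, tape_roll, gun_scanner, second_terminal, screw_dish from where it was at the start of the episode above 0.025 m).
It also fails if it takes over 67 s, if anything falls off the work surface, if the arm or the gripper's body presses on something with over 40 N, if the wrist force passes 120 N, or if a joint passes its speed limit or range.

ROBOT

A 6-joint arm with a two-finger parallel gripper is mounted at the origin on the work surface. World frame = base frame: x ahead of the robot, y to its left, z up, the work surface at z = 0. Lengths are in mm, angles in rad, forces in N, time in s.
With the tool pointing down it reaches from about 350 to 975 mm from the base axis. Payload 7.1 kg.
Tool frame: the origin (TCP) lies at the very end of the fingers, on their centre line; the grasp point (between the pads) lies 19 mm behind it; x points along the fingers, y is the direction in which the jaws open and shut, and the axes are right-handed (so a half turn about x gives the same grasp; the last joint's range is limited). The gripper opens to 88 mm and grips with 3 to 60 N. Pads are 20 mm wide; open, the fingers measure 115 mm over their backs; the gripper's body (75 mm by 178 mm) begins 61 mm behind the grasp point.
Start: joints at [1.126, 0.423, 1.63, -0, 1.089, -0.019], TCP at [258.123, 569.19, 222.675] pointing down, gripper open.
Joint ranges: [-3, 3], [-0.9, 2.11], [0.09, 2.58], [-1.31, 4.45], [0.11, 2.69], [-2.54, 2.54]. Speed limits (rad/s): [2.39, 2.39, 3.01, 3.14, 3.14, 3.14].

INTERFACE

Orientations are given as a rotation vector (axis times angle).
In Python, from workcell import ctrl gives the robot as it stands. The module is installed in compiled form; this text tells all that it offers.
- The arm moves only by the tool carry_out, never from a script. Its argument "commands" is a list of rows, each a list of 6 numbers: the shift along the tool's x, y, z in m, then the turn, a rotation vector about the tool's x, y, z in degrees. In form: [[tx, ty, tz, rx, ry, rz], ...]. A call has 1 to 8 rows; each row shifts and turns the pose as measured when the row begins, along the tool's axes as they then stand; what a row does not reach is not made up. A row lasts 1/8 s, in which the tool goes at most 62.5 mm and 10.7 degrees, less where a joint would pass 70% of its speed; a pose out of reach is approached as far as the arm can. A call with a gripper value outside its range is refused whole. "grip" is the closure, from 0 (fully open) to 1 (shut), set as the call begins (left out, the last holds). The fingers move at their own pace and stop on an object; the grip force is fixed at half the most. Time passes only in rows, so rows that do not move let the fingers close. It gives the time, the measured TCP pose, the force and the opening at its end, in the units of the state.
- ctrl.get_obs(): the state, without advancing time (a new reading comes with each control period).
- ctrl.get_image(name): name is "side" or "top" or "wrist"; returns a dict with "pixels" (384x512x3 uint8, blue, green, red), "intrinsics" (3x3 intrinsics, pixels), "dist_coeffs" ([k1, k2, p1, p2, k3] as OpenCV has them; the pictures are not rectified), "rvec" (rotation vector, rad) and "tvec" (3), from world to camera coordinates, as OpenCV has them. Camera axes: x right, y down, z forward; pixel columns grow to the right and rows downward; lengths in mm; the calibration is good to about 2 mm. A picture is of the moment at which its call begins. There is no depth.
- ctrl.close_job(): hands the job in, once; it reports no verdict.
The state is a dict: "t": time; "qpos": joint angles; "qvel": joint speeds; "joint_torque": joint torques, N m; "ee_pos": TCP position; "orientation": TCP orientation; "ft_force": force on the tool from outside, world axes, zero at the start; "moment": the same for the moment, N m; "width": finger opening in mm.
Only numpy, scipy, OpenCV 4.12 (cv2) and the standard library are available. Lean on these libraries where they do the work, as an engineer would, in place of code of your own. Each camera call takes 0.05 s, during which the arm holds its last target. There are 200 camera calls.

## Working session

There is one attempt and no reset: what is moved stays moved. The work goes in short steps, Python scripts to look and compute and a tool call to move; the robot and the scene stay as the last step left them, time stands still between calls to the robot, and variables do not carry over. Pictures are saved under pics/ and viewed, about 8 in all and at most 12, crops included, and the job is handed in when it is done.

Besides the shell and the picture viewer there is one more tool, called after "Call:" as name(argument=value, ...), one argument or row to a line, values as JSON. carry_out: Moves the arm, as the interface text tells. Its arguments: {"type":"object","properties":{"commands":{"type":"array"},"grip":{"type":"number"}},"required":["commands"]}

```bash
mkdir -p pics; cat > h.py <<'E'
import numpy as np, cv2
from workcell import ctrl
def cam(n):
    d=ctrl.get_image(n); d={k:np.array(v) for k,v in d.items()}; return d
def save(n,f): 
    d=cam(n); cv2.imwrite('pics/%s.png'%f,d['pixels']); np.savez('pics/%s.npz'%f,**d); return d
def load(f): return dict(np.load('pics/%s.npz'%f))
def plane(d,uv,z):
    uv=np.array(uv,float).reshape(-1,1,2)
    p=cv2.undistortPoints(uv,d['intrinsics'],d['dist_coeffs']).reshape(-1,2)
    R=cv2.Rodrigues(d['rvec'].astype(float))[0]; t=d['tvec'].reshape(3)
    c=-R.T@t; r=np.c_[p,np.ones(len(p))]@R
    return c+r*((np.broadcast_to(z,len(p))-c[2])/r[:,2])[:,None]
def proj(d,P): return cv2.projectPoints(np.array(P,float).reshape(-1,1,3),d['rvec'].astype(float),d['tvec'].astype(float),d['intrinsics'],d['dist_coeffs'])[0].reshape(-1,2)
E
python3 - <<'E'
from h import *
for n in ['top','side']:
    d=save(n,n+'0'); R=cv2.Rodrigues(d['rvec'].astype(float))[0]; print(n,-R.T@d['tvec'].reshape(3),d['intrinsics'][0,0])
print(ctrl.get_obs())
E
```

```text
top [4.15033221e+02 1.31717416e+00 1.44664948e+03] 399.7412375202786
side [ 191.59532457 -848.25771669  866.96706583] 434.58289204698883
{'t': 0.1, 'qpos': array([ 1.12598587e+00,  4.23743810e-01,  1.63060218e+00,  2.64951457e-06,
        1.08860964e+00, -1.89782165e-02]), 'qvel': array([-2.59070636e-04, -1.17998153e-03, -2.58206208e-03, -7.85236972e-04,
        2.65037869e-04, -4.02550930e-05]), 'joint_torque': array([ 9.65103027e-04, -5.45611775e+01, -2.74322069e+01,  6.44786353e-02,
        1.86704641e-02,  6.13772755e-06]), 'ee_pos': array([257.92227324, 568.74894829, 221.99678158]), 'orientation': array([ 0.33295754,  1.54518629, -0.33505339]), 'ft_force': array([0.76787935, 0.25272053, 0.16876888]), 'moment': array([-0.03197766, -0.02393067, -0.02696914]), 'width': 87.79722332661947}
```

View pics/top0.png

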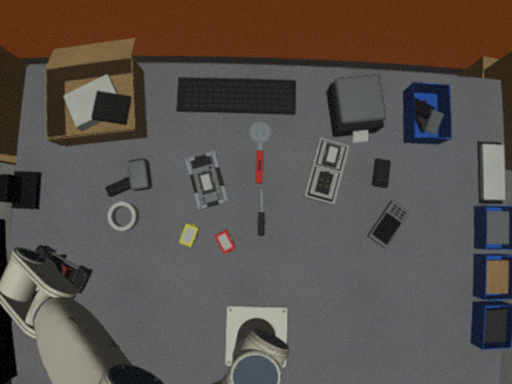

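View pics/side0.png

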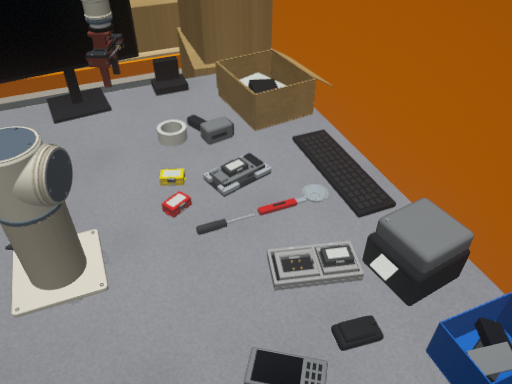

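Top view: terminal in its nest is around (207,180). The charger is around (327,170), with its empty bay near (323,184) and the full one near (331,153). Next I'll zoom in on both.

```bash
python3 - <<'E'
import cv2,numpy as np
im=cv2.imread('pics/top0.png')
a=cv2.resize(im[140:220,175:240],None,fx=6,fy=6,interpolation=cv2.INTER_CUBIC)
b=cv2.resize(im[130:210,295:360],None,fx=6,fy=6,interpolation=cv2.INTER_CUBIC)
cv2.imwrite('pics/c.png',np.clip(np.hstack([a,b])*1.6,0,255).astype(np.uint8))
from h import *
d=load('top0')
# top: terminal rough, charger rough
print(plane(d,[[207,180],[323,184],[331,153],[205,160],[207,182]],[44,34,45,34,52]))
E
```

```text
[[ 553.59987459  188.14426158   44.        ]
 [ 551.74710301 -223.84329668   34.        ]
 [ 662.53730741 -249.4056911    45.        ]
 [ 626.19762503  199.47831744   34.        ]
 [ 545.75829236  186.80861849   52.        ]]
```

View pics/c.png

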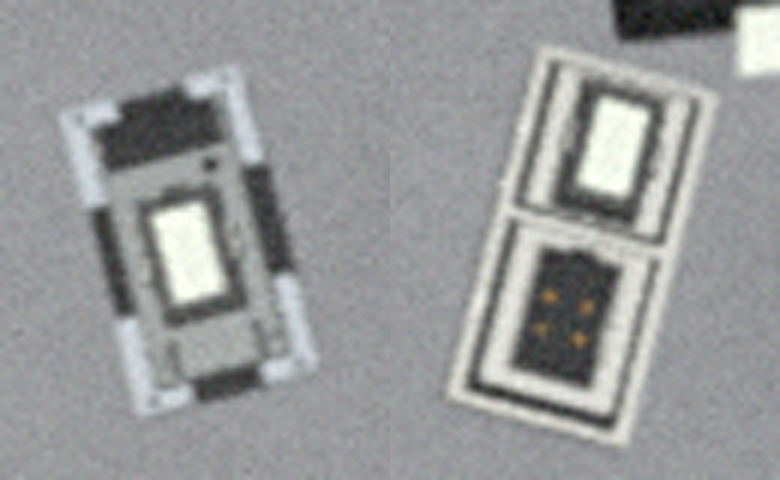

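```bash
cat >> h.py <<'E'
def fit(model,obs):
    m=np.array(model,float);o=np.array(obs)[:,:2]; mc=m.mean(0);oc=o.mean(0)
    A=(m-mc);B=(o-oc); th=np.arctan2((A[:,0]*B[:,1]-A[:,1]*B[:,0]).sum(),(A*B).sum())
    R=np.array([[np.cos(th),-np.sin(th)],[np.sin(th),np.cos(th)]]); t=oc-R@mc
    return t,np.degrees(th),np.round(o-(m@R.T+t),1)
E
python3 - <<'E'
from h import *
d=load('top0')
f=lambda L,x0,y0:(np.array(L)+.5)/6-.5+[x0,y0]
n=plane(d,f([[60,115],[243,68],[318,368],[137,413]],175,140),22)
print('nest',fit([[95,56],[95,-56],[-95,-56],[-95,56]],n))
lab=plane(d,f([[190,253]],175,140),52);print(lab)
ba=plane(d,f([[139,208],[222,190],[246,304],[168,324]],175,140),52)
print('batt',fit([[37,24],[37,-24],[-37,-24],[-37,24]],ba))
c=plane(d,f([[155,45],[328,92],[238,445],[60,400]],295,130),30)
print('charger',fit([[160,56],[160,-56],[-62,-56],[-62,56]],c))
w=plane(d,f([[152,247],[229,262],[204,386],[124,374]],295,130),34)
print('cup',fit([[38,25],[38,-25],[-38,-25],[-38,25]],w))
print(cv2.Rodrigues(ctrl.get_obs()['orientation'])[0].round(3))
E
```

```text
nest (array([557.1257823 , 194.44318025]), np.float64(16.248260595768595), array([[-1.9,  0.7],
       [-2. , -1.3],
       [ 1.2,  0.5],
       [ 2.7,  0. ]]))
[[546.56832828 189.48552441  52.        ]]
batt (array([544.64529457, 187.25283509]), np.float64(15.043398648080757), array([[-1.9,  0.5],
       [-2.5, -1.6],
       [ 2.4,  1.1],
       [ 1.9, -0. ]]))
charger (array([ 554.49034287, -227.60239829]), np.float64(-13.717344189306743), array([[-1. , -1.9],
       [ 0.4,  1.3],
       [ 1.6,  1.3],
       [-1. , -0.7]]))
cup (array([ 557.4774278 , -227.86872677]), np.float64(-10.243571438261743), array([[-0.3, -2.1],
       [ 0.9,  0.8],
       [ 1.2,  1.3],
       [-1.8, -0. ]]))
[[-0.001  0.413  0.911]
 [-0.001  0.911 -0.413]
 [-1.    -0.001 -0.   ]]
```

Call:
carry_out(
  commands=[
    [0, -0.028, 0.0525, 0, 0, 0],
    [0, -0.028, 0.0525, 0, 0, 0],
    [0, -0.028, 0.0525, 0, 0, 0],
    [0, -0.028, 0.0525, 0, 0, 0],
    [0, -0.028, 0.0525, 0, 0, 0],
    [0, -0.028, 0.0525, 0, 0, 0],
    [0, -0.028, 0.0525, 0, 0, 0],
    [0, -0.028, 0.0525, 0, 0, 0],
  ],
)

```text
t: 1.1
ee_pos: [553.9, 183.5, 219.9]
orientation: [0.326, 1.548, -0.33]
ft_force: [0.6, 0.9, -0.2]
width: 87.8
```

Call:
carry_out(
  commands=[
    [0, 0, 0, -10, 0, 0],
    [0, 0, 0, -10, 0, 0],
    [0, 0, 0, -10, 0, 0],
    [0, 0, 0, -10, 0, 0],
    [0, 0, 0, 0, 0, 0],
  ],
)

```text
t: 1.72
ee_pos: [555.7, 177.8, 217.8]
orientation: [-0.232, 1.565, 0.228]
ft_force: [-0.6, -0.6, -0.5]
width: 87.9
```

```bash
cat >> h.py <<'E'
def st():
    o=ctrl.get_obs(); R=cv2.Rodrigues(o['orientation'])[0]
    print('t',round(o['t'],2),'pos',o['ee_pos'].round(1),'yaw',np.degrees(np.arctan2(R[1,2],R[0,2])).round(2),'xax',R[:,0].round(4),'F',o['ft_force'].round(1),'M',o['moment'].round(2),'w',round(float(o['width']),1))
    return o,R
def goal(p,yaw):
    o,R=st(); d=np.array(p,float)-o['ee_pos']
    c,s=np.cos(np.radians(yaw)),np.sin(np.radians(yaw))
    T=np.array([[0,-s,c],[0,c,s],[-1,0,0]])
    print('shift tool mm',(R.T@d).round(1),'rot deg',np.degrees(cv2.Rodrigues(R.T@T)[0].ravel()).round(2))
E
python3 - <<'E'
from h import *
o,R=st()
d=save('wrist','w0'); Rc=cv2.Rodrigues(d['rvec'].astype(float))[0]; c=-Rc.T@d['tvec'].reshape(3)
print(c, 'in tool',R.T@(c-o['ee_pos']), 'axis in tool',(R.T@Rc.T).round(2),d['intrinsics'][0,0])
goal([546,188,200],15.7)
E
```

```text
t 1.73 pos [555.7 177.8 217.8] yaw 16.75 xax [-0.0055 -0.0034 -1.    ] F [-0.6 -0.6 -0.5] M [0.05 0.03 0.07] w 87.9
[485.75080831 158.21739592 379.2242459 ] in tool [-160.93441731    1.11208351  -73.64389978] axis in tool [[-0.   -0.27  0.96]
 [ 1.    0.    0.  ]
 [-0.    0.96  0.27]] 289.190394552785
t 1.77 pos [555.7 177.9 217.8] yaw 16.65 xax [-0.0055 -0.0034 -1.    ] F [-0.5  0.7 -0.9] M [0.04 0.07 0.03] w 87.8
shift tool mm [17.8 12.5 -6.3] rot deg [ 0.95 -0.36  0.1 ]
```

View pics/w0.png

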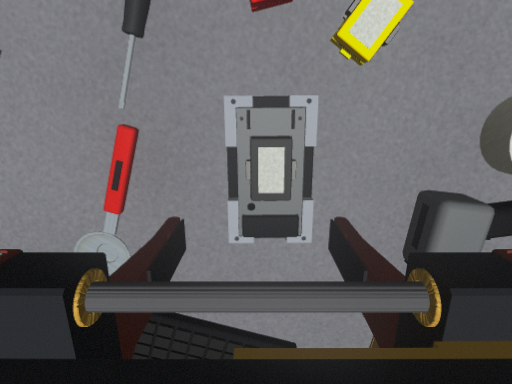

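Wrist view: nest corners at (225,96), (318,96), (312,243) and (230,243). The battery top spans about (251,138)–(291,200), and the label is around (271,170).

```bash
python3 - <<'E'
from h import *
d=load('w0'); im=d['pixels']
print('nest',fit([[-95,-56],[-95,56],[95,56],[95,-56]],plane(d,[[225,96],[318,96],[312,243],[230,243]],22)))
print('batt',fit([[-37,-24],[-37,24],[37,24],[37,-24]],plane(d,[[251,138],[291.5,138],[291.5,200],[251,200]],52)))
g=im[130:210,240:305].min(2); m=(g>165).astype(np.uint8)
n,l,s,c=cv2.connectedComponentsWithStats(m); 
k=1+np.argmax(s[1:,4]); print(s[k],c[k]+[240,130])
pts=np.argwhere(l==k)[:,::-1]+[240,130]
P=plane(d,pts,52)[:,:2]; r=cv2.minAreaRect(P.astype(np.float32)); print(P.mean(0),r)
dark=(im[130:210,240:305].max(2)<75).astype(np.uint8)
cv2.imwrite('pics/w0c.png',cv2.resize(im[90:250,215:325],None,fx=4.5,fy=3.7,interpolation=cv2.INTER_CUBIC))
E
```

```text
nest (array([556.87489295, 198.24871905]), np.float64(17.20845731966438), array([[-0.4,  0.9],
       [ 1.1, -1.2],
       [ 0.2, -0.3],
       [-0.9,  0.6]]))
batt (array([545.67551741, 193.25576316]), np.float64(17.321978767085447), array([[ 0. ,  1.3],
       [ 1.2, -1.2],
       [-0.4,  0. ],
       [-0.8, -0.1]]))
[  18   17   26   46 1177] [270.58453696 169.46304163]
[545.59283737 192.42593311] ((545.936279296875, 192.70480346679688), (52.8647575378418, 29.343524932861328), 16.844802856445312)
```

```bash
python3 - <<'E'
from h import *
goal([545.8,192.2,90],17)
E
```

```text
t 1.77 pos [555.7 177.9 217.8] yaw 16.65 xax [-0.0055 -0.0034 -1.    ] F [-0.5  0.7 -0.9] M [0.04 0.07 0.03] w 87.8
shift tool mm [127.8  16.8  -4.6] rot deg [-0.35 -0.36  0.1 ]
```

Call:
carry_out(
  commands=[
    [0.043, 0.006, -0.001, -0.35, -0.36, 0.1],
    [0.043, 0.006, -0.002, 0, 0, 0],
    [0.043, 0.005, -0.002, 0, 0, 0],
    [0, 0, 0, 0, 0, 0],
    [0, 0, 0, 0, 0, 0],
  ],
)

```text
t: 2.4
ee_pos: [547.8, 193.7, 88.0]
orientation: [-0.22, 1.555, 0.221]
ft_force: [0.2, -0.3, -0.4]
width: 87.6
```

```bash
python3 - <<'E'
from h import *
goal([545.8,192.2,90],17)
d=save('wrist','w1'); cv2.imwrite('pics/w1c.png',cv2.resize(d['pixels'][140:340,160:380],None,fx=3.5,fy=3,interpolation=cv2.INTER_CUBIC))
E
```

```text
t 2.4 pos [547.8 193.7  88. ] yaw 16.09 xax [ 0.0044  0.0014 -1.    ] F [ 0.2 -0.3 -0.4] M [ 0.03  0.04 -0.  ] w 87.6
shift tool mm [-2.  -0.9 -2.3] rot deg [-0.91  0.26 -0.01]
```

View pics/w1c.png

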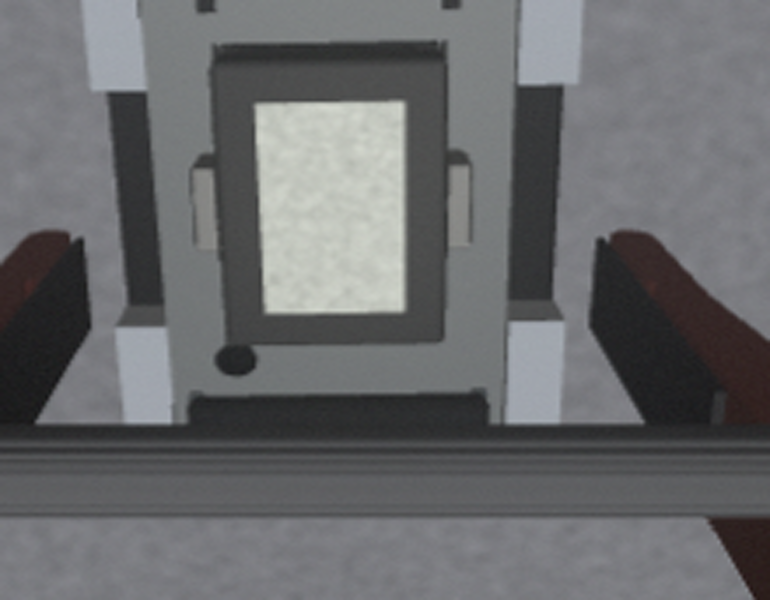

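Close view (crop): battery top corners are about (214,60), (446,60), (444,342) and (230,344), with the latch pads at (205,205) and (460,205). The fingers straddle it.

```bash
python3 - <<'E'
from h import *
d=load('w1'); f=lambda L:(np.array(L)+.5)/[3.5,3]-.5+[160,140]
print('batt',fit([[-37,-24],[-37,24],[37,24],[37,-24]],plane(d,f([[213,60],[447,60],[444,342],[229,344]]),52)))
q=f([[255,102],[406,101],[406,314],[264,314]]);P=plane(d,q,52);print('label',P.mean(0), np.degrees(np.arctan2(*(P[2]-P[1])[[1,0]])),np.degrees(np.arctan2(*(P[3]-P[0])[[1,0]])),np.degrees(np.arctan2(*(P[1]-P[0])[[1,0]]))-90)
# where do fingertip inner corners appear if tool geometry exact
o,R=st()
print('tips pred', [((proj(d,o['ee_pos']+R@np.array([0,y,z]))+.5-[160,140])*[3.5,3]).round(0).tolist() for y in(-44,44) for z in (-10,10)])
E
```

```text
batt (array([545.19089044, 192.8549612 ]), np.float64(16.891905681972165), array([[ 0.3,  1. ],
       [ 1.5, -0.7],
       [-0.7, -0.9],
       [-1.2,  0.6]]))
label [546.03503331 192.97646691  52.        ] 17.153874282309644 16.822466696432215 16.56607829619867
t 2.45 pos [547.6 193.6  88.1] yaw 16.1 xax [ 0.0044  0.0014 -1.    ] F [-0.6  0.1  0.2] M [ 0.02  0.   -0.03] w 87.6
tips pred [[[74.0, 236.0]], [[82.0, 327.0]], [[592.0, 236.0]], [[584.0, 327.0]]]
```

```bash
python3 - <<'E'
from h import *
goal([546,191.9,37.5],16.9)
E
```

```text
t 2.45 pos [547.6 193.6  88.1] yaw 16.1 xax [ 0.0044  0.0014 -1.    ] F [-0.6  0.1  0.2] M [ 0.02  0.   -0.03] w 87.6
shift tool mm [50.5 -1.2 -2.3] rot deg [-0.8   0.27 -0.01]
```

Call:
carry_out(
  commands=[
    [0.02, -0.001, -0.002, -0.8, 0.27, 0],
    [0.02, 0, 0, 0, 0, 0],
    [0.008, 0, 0, 0, 0, 0],
    [0, 0, 0, 0, 0, 0],
  ],
)

```text
t: 2.95
ee_pos: [548.9, 192.3, 41.2]
orientation: [-0.23, 1.552, 0.232]
ft_force: [0.7, 0.2, 0.7]
width: 87.5
```

```bash
python3 - <<'E'
from h import *
goal([546,191.9,37.5],16.9)
E
```

```text
t 2.95 pos [548.9 192.3  41.2] yaw 16.89 xax [ 0.0061  0.0021 -1.    ] F [0.7 0.2 0.7] M [ 0.06  0.03 -0.01] w 87.5
shift tool mm [ 3.6  0.4 -2.9] rot deg [-0.01  0.37 -0.01]
```

Call:
carry_out(
  commands=[
    [0.0036, 0.0004, -0.003, 0, 0.3, 0],
    [0, 0, 0, 0, 0, 0],
    [0, 0, 0, 0, 0, 0],
    [0, 0, 0, 0, 0, 0],
  ],
  grip=0.32,
)

```text
t: 3.45
ee_pos: [546.7, 192.1, 38.8]
orientation: [-0.231, 1.555, 0.232]
ft_force: [0.8, 0.4, -0.4]
width: 59.8
```

Call:
carry_out(
  commands=[
    [0, 0, 0, 0, 0, 0],
    [0, 0, 0, 0, 0, 0],
  ],
  grip=0.37,
)

```text
t: 3.7
ee_pos: [546.7, 192.2, 38.9]
orientation: [-0.231, 1.555, 0.232]
ft_force: [-0.5, 0.1, -1.2]
width: 55.5
```

```bash
python3 - <<'E'
from h import *
goal([546,191.9,37.5],16.9)
E
```

```text
t 3.7 pos [546.7 192.2  38.9] yaw 16.9 xax [ 0.0032  0.0012 -1.    ] F [-0.5  0.1 -1.2] M [ 0.06 -0.03  0.05] w 55.5
shift tool mm [ 1.4 -0.  -0.8] rot deg [ 0.    0.2  -0.01]
```

Call:
carry_out(
  commands=[
    [0, 0, 0, 0, 0, 0],
    [0, 0, 0, 0, 0, 0],
  ],
  grip=0.41,
)

```text
t: 3.95
ee_pos: [546.8, 192.1, 39.0]
orientation: [-0.231, 1.555, 0.232]
ft_force: [-0.4, 0.2, -0.3]
width: 52.1
```

Call:
carry_out(
  commands=[
    [0, 0, 0, 0, 0, 0],
    [0, 0, 0, 0, 0, 0],
    [0, 0, 0, 0, 0, 0],
  ],
  grip=0.435,
)

```text
t: 4.32
ee_pos: [546.7, 192.1, 39.0]
orientation: [-0.231, 1.555, 0.232]
ft_force: [-0.4, 0.2, 0.1]
width: 49.6
```

```bash
python3 - <<'E'
from h import *
goal([546,191.9,37.5],16.9)
d=save('wrist','w2'); cv2.imwrite('pics/w2c.png',cv2.resize(d['pixels'][180:340,180:360],None,fx=4,fy=3.5,interpolation=cv2.INTER_CUBIC))
E
```

```text
t 4.33 pos [546.7 192.1  39. ] yaw 16.9 xax [ 0.0032  0.0013 -1.    ] F [-0.4  0.2  0.1] M [ 0.03 -0.02  0.03] w 49.6
shift tool mm [ 1.5 -0.  -0.8] rot deg [-0.    0.2  -0.02]
```

View pics/w2c.png

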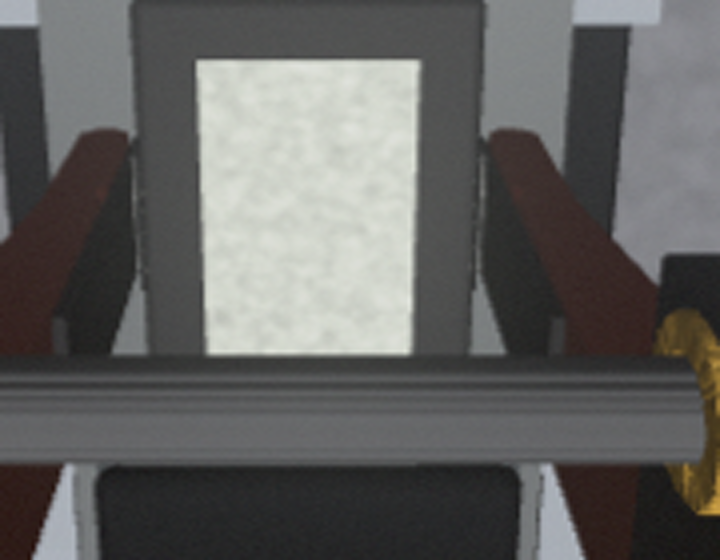

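The fingers sit at both pads, (135,200) and (482,200), with the battery flush between them. I'll start with a small, slow lift.

Call:
carry_out(
  commands=[
    [-0.002, 0, 0, 0, 0, 0],
    [-0.002, 0, 0, 0, 0, 0],
    [-0.003, 0, 0, 0, 0, 0],
    [-0.003, 0, 0, 0, 0, 0],
  ],
)

```text
t: 4.88
ee_pos: [546.1, 192.0, 49.0]
orientation: [-0.231, 1.556, 0.232]
ft_force: [-1.0, 0.2, -1.3]
width: 49.6
```

Call:
carry_out(
  commands=[
    [-0.005, 0, 0, 0, 0, 0],
    [-0.006, 0, 0, 0, 0, 0],
    [-0.008, 0, 0, 0, 0, 0],
    [-0.01, 0, 0, 0, 0, 0],
    [-0.015, 0, 0, 0, 0, 0],
    [-0.015, 0, 0, 0, 0, 0],
    [-0.015, 0, 0, 0, 0, 0],
    [0, 0, 0, 0, 0, 0],
  ],
)

```text
t: 5.88
ee_pos: [546.9, 192.2, 130.1]
orientation: [-0.23, 1.553, 0.232]
ft_force: [0.4, -0.1, -2.5]
width: 49.6
```

```bash
python3 - <<'E'
from h import *
goal([546,191.9,120],17)
d=save('wrist','w3')
s=save('side','s3')
a=cv2.resize(d['pixels'][120:340,130:390],None,fx=1.5,fy=1.5)
b=cv2.resize(s['pixels'][90:250,170:360],(390,330))
cv2.imwrite('pics/c3.png',np.hstack([a,b]))
E
```

```text
t 5.88 pos [546.9 192.2 130.1] yaw 16.9 xax [ 0.0049  0.0018 -1.    ] F [ 0.4 -0.1 -2.5] M [0.09 0.06 0.02] w 49.6
shift tool mm [10.1 -0.  -1. ] rot deg [-0.1   0.3  -0.02]
```

View pics/c3.png

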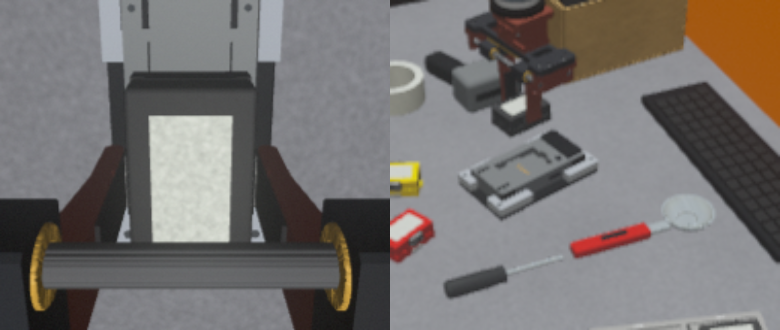

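The battery is out in the grip, and the terminal is still in its nest with its well empty. Next I'll move to a point just past the empty bay so the wrist camera can see the cup.

Call:
carry_out(
  commands=[
    [-0.003, -0.03, -0.004, 0, 0, 0],
    [-0.003, -0.055, -0.007, 0, 0, 0],
    [-0.003, -0.055, -0.007, 0, 0, 0],
    [-0.003, -0.055, -0.007, 0, 0, 0],
    [-0.003, -0.055, -0.007, 0, 0, 0],
    [-0.003, -0.055, -0.007, 0, 0, 0],
    [-0.003, -0.055, -0.007, 0, 0, 0],
    [0, -0.04, -0.005, 0, 0, 0],
  ],
)

```text
t: 6.98
ee_pos: [612.7, -214.4, 143.3]
orientation: [-0.234, 1.564, 0.239]
ft_force: [0.6, 0.1, -1.4]
width: 49.7
```

Call:
carry_out(
  commands=[
    [0, -0.02, 0, 5, 0, 0],
    [0, 0, 0, 10, 0, 0],
    [0, 0, 0, 10, 0, 0],
    [0, 0, 0, 5, 0, 0],
    [0, 0, 0, 0, 0, 0],
  ],
)

```text
t: 7.6
ee_pos: [615.7, -238.0, 137.2]
orientation: [0.195, 1.577, -0.19]
ft_force: [-0.8, -0.3, -1.9]
width: 49.9
```

```bash
python3 - <<'E'
from h import *
d=load('w3')
o,R=st(); 
goal([622,-244,150],-13.7)
d=save('wrist','w4'); cv2.imwrite('pics/w4.png',cv2.resize(d['pixels'][20:340,130:390],None,fx=2.2,fy=1.8,interpolation=cv2.INTER_CUBIC))
E
```

```text
t 7.6 pos [ 615.7 -238.   137.2] yaw -14.0 xax [-0.0146  0.0052 -0.9999] F [-0.8 -0.3 -1.9] M [ 0.01 -0.   -0.02] w 49.9
t 7.6 pos [ 615.7 -238.   137.2] yaw -14.0 xax [-0.0146  0.0052 -0.9999] F [-0.8 -0.3 -1.9] M [ 0.01 -0.   -0.02] w 49.9
shift tool mm [-12.9  -4.3   7.4] rot deg [-0.3  -0.88 -0.09]
```

View pics/w4.png

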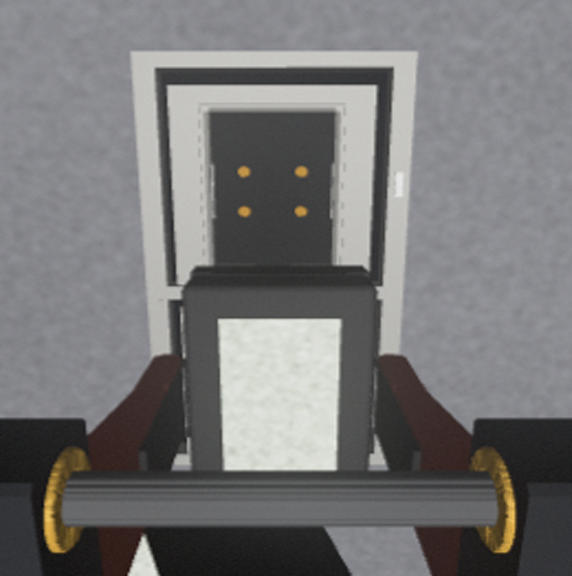

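Crop: the cup's dark interior spans x 207–337 with its far edge at y 111, and a dashed outline spans x 200–344 with its top at y 104. The contacts are at (244/301, 171/211). The held battery top spans x 187–377 with its near edge at about y 284. The label is x 218–343, with its top edge at y 319.

```bash
python3 - <<'E'
from h import *
d=load('w4'); f=lambda L:(np.array(L,float)+.5)/[2.2,1.8]-.5+[130,20]
o,R=st(); yaw=np.radians(-14.); 
def T(px,z):
    P=plane(d,f(px),z)-o['ee_pos']; c,s=np.cos(yaw),np.sin(yaw)
    return np.c_[P[:,0]*c+P[:,1]*s, -P[:,0]*s+P[:,1]*c].round(1).tolist()
print('chargerTop -x corners z30',T([[132,52],[417,52]],30))
print('cup block -x corners z34',T([[167,86],[379,86]],34))
print('dashed z34',T([[199,104],[345,104],[203,262],[341,262]],34))
print('dark z34',T([[207,111],[337,111],[210,262],[335,262]],34))
print('contacts z27',T([[244,171],[301,171],[244,211],[301,211]],27))
zt=o['ee_pos'][2]+13
print('batt top',T([[187,284],[377,284]],zt),'label',T([[218,319],[343,319],[220,470],[341,470]],zt))
d1=load('w1'); g=lambda L:(np.array(L)+.5)/[3.5,3]-.5+[160,140]
q=plane(d1,g([[255,102],[406,101],[406,314],[264,314]]),52); print('label dims',np.linalg.norm(q[1]-q[0]),np.linalg.norm(q[2]-q[1]),np.linalg.norm(q[3]-q[0]),np.linalg.norm(q[3]-q[2]))
print('tips',[(((proj(d,o['ee_pos']+R@np.array([0,y,z]))+.5-[130,20])*[2.2,1.8])).round(0).tolist() for y in(-25,25) for z in (-10,)])
W=plane(d,f([[132,52],[417,52]]),30);print(W)
E
```

```text
t 7.65 pos [ 615.7 -237.9  137.2] yaw -13.94 xax [-0.0146  0.0052 -0.9999] F [ 0.3  0.2 -2. ] M [-0.02 -0.03  0.  ] w 49.7
chargerTop -x corners z30 [[-124.2, -55.8], [-124.3, 54.9]]
cup block -x corners z34 [[-108.6, -42.2], [-108.6, 40.1]]
dashed z34 [[-100.5, -30.1], [-100.6, 27.1], [-23.9, -30.8], [-23.9, 27.5]]
dark z34 [[-97.4, -27.0], [-97.4, 24.1], [-23.9, -27.8], [-23.9, 25.0]]
contacts z27 [[-69.4, -13.2], [-69.4, 10.4], [-49.3, -13.5], [-49.3, 10.6]]
batt top [[-38.3, -20.9], [-38.3, 24.7]] label [[-27.6, -13.8], [-27.6, 16.8], [23.3, -14.5], [23.4, 17.6]]
label dims 30.05672522611834 54.47442115291834 54.22850460130295 30.373881882374214
tips [[[183.0, 360.0]], [[367.0, 360.0]]]
[[ 481.68923285 -262.02258295   30.        ]
 [ 508.38093016 -154.56501185   30.        ]]
```

Call:
carry_out(
  commands=[
    [0.018, -0.001, 0, 0.2, -0.8, 0],
    [0.018, -0.001, 0, 0, 0, 0],
    [0.015, -0.001, 0, 0, 0, 0],
    [0, 0, 0, 0, 0, 0],
  ],
)

```text
t: 8.15
ee_pos: [614.3, -240.4, 83.0]
orientation: [0.191, 1.565, -0.188]
ft_force: [-0.4, 0.0, -2.1]
width: 49.7
```

```bash
python3 - <<'E'
from h import *
goal([616,-240,80],-13.9)
d=save('wrist','w5'); cv2.imwrite('pics/w5.png',cv2.resize(d['pixels'][20:260,140:380],None,fx=3.2,fy=2.5,interpolation=cv2.INTER_CUBIC))
E
```

```text
t 8.15 pos [ 614.3 -240.4   83. ] yaw -13.84 xax [-0.0025  0.0024 -1.    ] F [-0.4  0.  -2.1] M [ 0.02 -0.04 -0.01] w 49.7
shift tool mm [3.  0.8 1.5] rot deg [ 0.06 -0.17 -0.1 ]
```

View pics/w5.png

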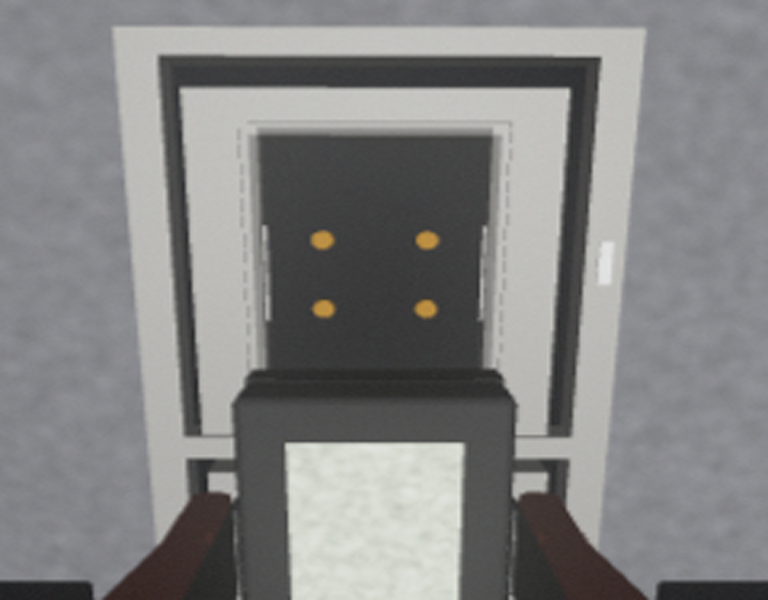

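Crop: the dark cup spans x 258–494 with its far edge at y 135, and the dashed outline x 240–512 with its top at y 122. The contacts are at (322,240), (427,240), (323,309) and (426,309). The battery top has its near edge at about y 395 and spans x 236–514, and the label spans x 285–464 from y 443.

```bash
python3 - <<'E'
from h import *
d=load('w5'); f=lambda L:(np.array(L,float)+.5)/[3.2,2.5]-.5+[140,20]
o,R=st(); yaw=np.radians(-13.8); c,s=np.cos(yaw),np.sin(yaw)
def T(px,z):
    P=plane(d,f(px),z)-o['ee_pos']
    return np.c_[P[:,0]*c+P[:,1]*s, -P[:,0]*s+P[:,1]*c].round(1).tolist()
print('charger z30',T([[113,28],[646,28]],30))
print('block z34',T([[180,88],[571,88],[200,435],[549,435]],34))
print('dashed z34',T([[239,122],[512,122],[248,360],[502,360]],34))
print('dark z34',T([[258,135],[494,135],[266,360],[485,360]],34))
print('dark z22',T([[258,135],[494,135],[266,360],[485,360]],22))
print('contacts z27',T([[322,240],[427,240],[323,309],[426,309]],27))
zt=o['ee_pos'][2]+13
print('batt top',T([[236,397],[515,397]],zt),'label',T([[285,443],[464,443],[290,590],[462,590]],zt))
im=d['pixels'].max(2).astype(int)
r=int(round(f([[0,200]])[0,1])); print('row',r,im[r,205:310])
cc=int(round(f([[375,0]])[0,0])); print('col',cc,im[40:150,cc])
E
```

```text
t 8.2 pos [ 614.9 -240.6   83.8] yaw -13.84 xax [-0.0012  0.0019 -1.    ] F [ 0.6 -0.2 -2.5] M [ 0.05 -0.03  0.  ] w 49.8
charger z30 [[-124.3, -53.1], [-124.3, 58.2]]
block z34 [[-108.8, -39.2], [-108.9, 42.6], [-12.0, -39.9], [-12.0, 42.8]]
dashed z34 [[-100.4, -27.2], [-100.4, 30.6], [-35.1, -27.6], [-35.0, 30.8]]
dark z34 [[-97.1, -23.3], [-97.1, 26.9], [-35.1, -23.5], [-35.0, 26.9]]
dark z22 [[-98.3, -24.6], [-98.4, 28.3], [-32.8, -24.9], [-32.8, 28.4]]
contacts z27 [[-69.2, -10.5], [-69.2, 13.4], [-49.2, -10.5], [-49.2, 13.5]]
batt top [[-39.0, -21.3], [-38.9, 24.4]] label [[-28.9, -13.6], [-28.9, 16.3], [5.9, -13.6], [5.9, 16.8]]
row 100 [191 190 190 192 191 192 193 192 191 191 170 186 193 165 144 141  98  74
  70  67  68  69  69  67  68  67  66  67  69  66  68  66  67  64  66  63
  66  65  65  66  64  67  66  65  64  67  63  64  65  63  66  64  66  66
  65  64  64  65  66  66  67  66  64  66  66  66  66  66  67  66  65  64
  66  68  65  67  67  67  64  68  66  68  67  67  68  67  69  78 128 139
 152 185 194 171 189 195 194 193 193 196 193 194 194 195 193]
col 257 [195 180 128  71  68  71  65  60  61  60  61  60  62  61  77 158 195 197
 197 196 196 198 196 199 197 198 196 196 177 183 182 158 141 125  93  69
  68  68  68  70  70  69  68  70  69  68  67  68  69  68  68  68  67  67
  67  66  66  65  65  65  66  64  65  64  64  65  63  64  63  64  63  63
  62  63  62  63  61  61  61  61  61  59  60  60  59  60  57  61  60  60
  58  59  58  60  59  57  62  60  57  59  57  56  59  59  57  55  59  54
  59  58]
```

Call:
carry_out(
  commands=[
    [0, 0, -0.02, 0, -0.1, -0.1],
    [0, 0, -0.02, 0, 0, 0],
    [0, 0, -0.017, 0, 0, 0],
    [0, 0, 0, 0, 0, 0],
    [0, 0, 0, 0, 0, 0],
  ],
)

```text
t: 8.82
ee_pos: [562.0, -227.9, 87.0]
orientation: [0.187, 1.556, -0.19]
ft_force: [0.6, -0.3, -0.9]
width: 49.8
```

```bash
python3 - <<'E'
from h import *
goal([559.4,-227,56],-13.8)
E
```

```text
t 8.82 pos [ 562.  -227.9   87. ] yaw -13.77 xax [ 0.0064 -0.003  -1.    ] F [ 0.6 -0.3 -0.9] M [-0.03  0.01 -0.01] w 49.8
shift tool mm [31.   0.3 -2.9] rot deg [0.03 0.4  0.08]
```

Call:
carry_out(
  commands=[
    [0.015, 0, -0.003, 0, 0.4, 0.1],
    [0.012, 0, 0, 0, 0, 0],
    [0, 0, 0, 0, 0, 0],
    [0, 0, 0, 0, 0, 0],
  ],
)

```text
t: 9.32
ee_pos: [560.4, -227.6, 57.4]
orientation: [0.189, 1.563, -0.188]
ft_force: [0.4, 0.4, -2.0]
width: 49.8
```

```bash
python3 - <<'E'
from h import *
goal([559.4,-227,56],-13.8)
E
```

```text
t 9.32 pos [ 560.4 -227.6   57.4] yaw -13.75 xax [-1.e-04  5.e-04 -1.e+00] F [ 0.4  0.4 -2. ] M [0.   0.02 0.04] w 49.8
shift tool mm [ 1.4  0.3 -1.1] rot deg [ 0.05 -0.01 -0.03]
```

Call:
carry_out(
  commands=[
    [0.002, 0.0003, -0.0011, 0, 0, 0],
    [0, 0, 0, 0, 0, 0],
    [0.001, 0, 0, 0, 0, 0],
  ],
)

```text
t: 9.7
ee_pos: [559.7, -227.1, 54.7]
orientation: [0.188, 1.562, -0.188]
ft_force: [0.3, 0.2, -1.6]
width: 49.5
```

Call:
carry_out(
  commands=[
    [0.0015, 0, 0, 0, 0, 0],
    [0.001, 0, 0, 0, 0, 0],
    [0.001, 0, 0, 0, 0, 0],
  ],
)

```text
t: 10.07
ee_pos: [559.9, -227.2, 51.3]
orientation: [0.188, 1.561, -0.188]
ft_force: [0.1, 0.8, -1.7]
width: 49.5
```

```bash
python3 - <<'E'
from h import *
goal([559.4,-227,51],-13.8)
E
```

```text
t 10.07 pos [ 559.9 -227.2   51.3] yaw -13.75 xax [ 1.3e-03 -1.0e-04 -1.0e+00] F [ 0.1  0.8 -1.7] M [-0.02 -0.03  0.  ] w 49.5
shift tool mm [ 0.3  0.1 -0.5] rot deg [ 0.05  0.07 -0.01]
```

Call:
carry_out(
  commands=[
    [0.001, 0, -0.0005, 0, 0, 0],
    [0.001, 0, 0, 0, 0, 0],
  ],
)

```text
t: 10.32
ee_pos: [559.3, -227.1, 49.1]
orientation: [0.188, 1.561, -0.188]
ft_force: [0.2, -0.6, -1.7]
width: 49.8
```

Call:
carry_out(
  commands=[
    [0.001, 0, 0, 0, 0, 0],
    [0.001, 0, 0, 0, 0, 0],
  ],
)

```text
t: 10.58
ee_pos: [559.4, -227.1, 47.0]
orientation: [0.188, 1.561, -0.188]
ft_force: [-0.4, -0.8, -0.6]
width: 49.5
```

```bash
python3 - <<'E'
from h import *
goal([559.4,-227,46],-13.8)
E
```

```text
t 10.57 pos [ 559.4 -227.1   47. ] yaw -13.75 xax [ 0.0012 -0.     -1.    ] F [-0.4 -0.8 -0.6] M [-0.    0.02 -0.02] w 49.5
shift tool mm [1.  0.1 0. ] rot deg [ 0.05  0.07 -0.01]
```

Call:
carry_out(
  commands=[
    [0.001, 0, 0, 0, 0, 0],
    [0.001, 0, 0, 0, 0, 0],
    [0.001, 0, 0, 0, 0, 0],
  ],
)

```text
t: 10.95
ee_pos: [559.4, -227.1, 43.8]
orientation: [0.188, 1.561, -0.188]
ft_force: [-0.9, 0.3, 0.8]
width: 49.9
```

Call:
carry_out(
  commands=[
    [0.001, 0, 0, 0, 0, 0],
    [0.001, 0, 0, 0, 0, 0],
    [0.001, 0, 0, 0, 0, 0],
  ],
)

```text
t: 11.32
ee_pos: [559.5, -227.1, 41.3]
orientation: [0.188, 1.561, -0.188]
ft_force: [-1.7, 0.8, 3.3]
width: 49.9
```

```bash
python3 - <<'E'
from h import *
goal([559.4,-227,39],-13.8)
E
```

```text
t 11.32 pos [ 559.5 -227.1   41.3] yaw -13.74 xax [ 1.4e-03 -2.0e-04 -1.0e+00] F [-1.7  0.8  3.3] M [0.15 0.27 0.01] w 49.9
shift tool mm [ 2.3  0.1 -0.1] rot deg [ 0.06  0.08 -0.01]
```

Call:
carry_out(
  commands=[
    [0.0012, 0, 0, 0, 0, 0],
    [0.001, 0, 0, 0, 0, 0],
  ],
)

```text
t: 11.58
ee_pos: [559.5, -227.2, 39.3]
orientation: [0.188, 1.561, -0.188]
ft_force: [-2.2, 1.4, 4.7]
width: 50.1
```

Call:
carry_out(
  commands=[
    [0.001, 0, 0, 0, 0, 0],
    [0.001, 0, 0, 0, 0, 0],
  ],
)

```text
t: 11.82
ee_pos: [559.7, -227.3, 38.4]
orientation: [0.188, 1.561, -0.188]
ft_force: [-2.8, 1.1, 12.5]
width: 49.8
```

```bash
python3 - <<'E'
from h import *
goal([559.4,-227,39],-13.8)
E
```

```text
t 11.82 pos [ 559.7 -227.3   38.4] yaw -13.74 xax [ 1.9e-03 -5.0e-04 -1.0e+00] F [-2.8  1.1 12.5] M [ 0.25  0.75 -0.01] w 49.8
shift tool mm [-0.6  0.2 -0.4] rot deg [ 0.06  0.11 -0.  ]
```

The battery is on the floor, with about 14 N total against 6 N of spring. I'll keep light pressure on while the latches spring out.

Call:
carry_out(
  commands=[
    [0.001, 0, 0, 0, 0, 0],
    [0.0008, 0, 0, 0, 0, 0],
  ],
  grip=0.39,
)

```text
t: 12.08
ee_pos: [560.0, -227.5, 38.0]
orientation: [0.188, 1.56, -0.189]
ft_force: [-3.3, 0.8, 9.1]
width: 53.9
```

Call:
carry_out(
  commands=[
    [0.0006, 0, 0, 0, 0, 0],
    [0, 0, 0, 0, 0, 0],
  ],
  grip=0.34,
)

```text
t: 12.32
ee_pos: [560.2, -227.4, 38.0]
orientation: [0.188, 1.559, -0.188]
ft_force: [-1.0, 0.6, 2.6]
width: 57.6
```

```bash
python3 - <<'E'
from h import *
st()
E
```

```text
t 12.32 pos [ 560.2 -227.4   38. ] yaw -13.73 xax [ 3.1e-03 -8.0e-04 -1.0e+00] F [-1.   0.6  2.6] M [0.23 0.06 0.05] w 57.6
```

Now I'll open to about 70 mm, clear of the other bay's parts, and rise.

Call:
carry_out(
  commands=[
    [0, 0, 0, 0, 0, 0],
    [0, 0, 0, 0, 0, 0],
    [0, 0, 0, 0, 0, 0],
  ],
  grip=0.1,
)

```text
t: 12.7
ee_pos: [560.6, -227.6, 37.4]
orientation: [0.187, 1.559, -0.189]
ft_force: [0.7, -0.5, -0.7]
width: 78.6
```

Call:
carry_out(
  commands=[
    [-0.01, 0, 0, 0, 0, 0],
    [-0.025, 0, 0, 0, 0, 0],
    [-0.03, 0, 0, 0, 0, 0],
    [-0.03, 0, 0, 0, 0, 0],
    [-0.02, 0, 0.01, 0, 0, 0],
    [0, 0, 0.01, 0, 0, 0],
    [0, 0, 0, 0, 0, 0],
  ],
)

```text
t: 13.58
ee_pos: [580.1, -232.5, 158.1]
orientation: [0.187, 1.558, -0.189]
ft_force: [-0.2, -0.0, 0.6]
width: 79.1
```

```bash
python3 - <<'E'
from h import *
st()
d=save('wrist','w6'); s=save('side','s6')
a=cv2.resize(d['pixels'][60:320,150:370],(440,520),interpolation=cv2.INTER_CUBIC)
b=cv2.resize(s['pixels'][225:305,255:375],(360,240),interpolation=cv2.INTER_CUBIC)
c=cv2.resize(s['pixels'][140:220,190:310],(360,280),interpolation=cv2.INTER_CUBIC)
cv2.imwrite('pics/c6.png',np.hstack([a,np.vstack([b,c])]))
E
```

```text
t 13.57 pos [ 580.1 -232.5  158.1] yaw -13.74 xax [ 0.0044 -0.0016 -1.    ] F [-0.2 -0.   0.6] M [ 0.01  0.05 -0.01] w 79.1
```

View pics/c6.png

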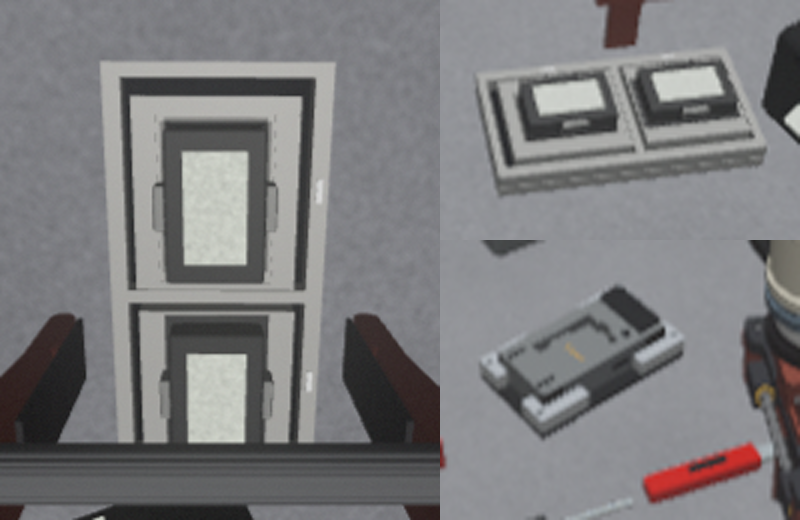

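Our pack sits in the empty bay, level with its neighbour. Both latch pads are sprung out at (158,208) and (271,208), and the terminal is in its nest. One numeric check on seating height before handing in.

```bash
python3 - <<'E'
from h import *
d=load('w6'); s=load('s6')
def lab(D,x0,x1,y0,y1):
    g=(D['pixels'][y0:y1,x0:x1].min(2)>(175 if D is s else 165)).astype(np.uint8); n,l,S,c=cv2.connectedComponentsWithStats(g)
    return [(S[i].tolist(),(c[i]+[x0,y0]).round(1)) for i in np.argsort(-S[1:,4])[:2]+1]
print(lab(d,236,278,130,195)); S=lab(s,275,365,240,272); print(S)
# triangulate ours with wrist label corners/centre and side centre; compare neighbour in side
uw=np.array([150+215/2.,60+208/2.])
for z in (50,53.5,57,62):
    P=plane(d,[uw],z)[0]; print(z,P.round(1),proj(s,P).round(1))
c,sn=np.cos(np.radians(-13.8)),np.sin(np.radians(-13.8))
P=plane(d,[uw],53.5)[0]; Q=P+106*np.array([c,sn,0]); print('neighbour px at same z',proj(s,Q),'+4mm',proj(s,Q+[0,0,4]))
E
```

```text
[([5, 6, 33, 56, 1766], array([257. , 163.2]))]
[([11, 12, 23, 11, 188], array([297.3, 256.9])), ([51, 7, 23, 11, 178], array([336.9, 252.4]))]
50 [ 559.  -225.2   50. ] [[297.1 257.2]]
53.5 [ 558.3 -225.    53.5] [[297.  256.3]]
57 [ 557.6 -224.9   57. ] [[296.8 255.4]]
62 [ 556.7 -224.6   62. ] [[296.5 254. ]]
neighbour px at same z [[338.49165137 251.62327855]] +4mm [[338.69476903 250.53995352]]
```

```bash
python3 -c "
from h import *
st(); print(ctrl.close_job())"
```

```text
t 13.68 pos [ 579.3 -232.2  157.5] yaw -13.74 xax [ 0.003 -0.001 -1.   ] F [-0.3  0.1 -1.1] M [-0.02 -0.02 -0.06] w 79.1
the job is handed in; nothing more can be done
None
```

The battery is in the charger's empty bay with both latches sprung out. I handed the job in at 13.7 s of the 67 s allowed; the interface gives no verdict.

- **Removal:** I squeezed both latches to about 4 mm of travel each (opening 49.6 mm) and lifted the battery straight out. The terminal stayed in its nest, as seen in the side and wrist views.
- **Insertion:** The cup appeared to sit about 3 mm off nominal in x and 1 mm in y. The battery went in without catching. I pressed it to the floor with about 14 N, counting the springs, and kept light pressure on while opening the fingers.
- **Final checks:** Both latch pads are out in the wrist view. The battery's top is at about 51–53 mm by wrist and side views together; a caught pack should be at about 53.5 mm, and the cameras are good to about 2 mm. The robot was clear of everything, with wrist force near zero.
- **Disagreements:** A rough comparison of label widths with the neighbouring pack differed by about 4%. I put that down to pixel error, since the outlines and the side view agreed. I judged that the hooks had caught from the height and the latch pads, and did not test it by pulling.

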